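# Flip the finished case's status marker

### The job

The case with the cream plaster dental arch has passed its check. With a fingertip, gently push the orange status marker on that arch's blue work pan up and right over its hinge, until it lies flat on the other side with its green face up. Leave the marker on the brass flask's pan showing orange, lift nothing, and do not shove the pans or disturb anything else.

Things in the scene. Friction and masses are not known exactly. Their poses are not given: they have to be found in the camera images.
- pan_cast: Loose blue work pan with the plaster arch: open box 220 x 140 x 55 mm (x, y, z), 3 mm walls, 0.34 kg empty; may be the left or right pan. Origin: centre of underside, z up. A grey marker holder is clipped on its long -y wall, at pan x = -60 mm: flat plate 44 mm along the wall, reaching 36 mm either side of it, its top 62 mm above the bench.
- marker_cast (a joint): Angle (rad) of the plaster pan's marker: paddle 46 mm wide, 4.4 mm thick, one face orange, one green. 0: flat, pointing out of the pan (pan -y), orange up; pi/2: upright; pi: flipped, flat above the pan (pan +y), green up. Stops at 0 and pi; starts at 0 to 0.12. Stiff hinge (0.03 N m friction, about 0.5 N at the bar): stays where it is left.
- marker_cast_hinge (a point): Centre of that marker's hinge axle, on the pan 66 mm above the bench, over the long wall; the axle runs along the pan's x axis. The axle ears end 5 mm above it.
- marker_cast_bar (a point): Middle of the black thumb bar on that marker's free edge: round, 8 mm thick, 56 mm long, parallel to the axle and 66 mm from it. With the marker at 0 the bar and the outer 30 mm of the paddle overhang the holder plate, with some 60 mm of free height above the bench: a fingertip can go underneath.
- pan_flask: The other blue work pan, equal in every size, which holds the brass flask. Same origin and axes. Its marker must stay as it is.
- marker_flask (a joint): Angle of the flask pan's marker, equal in build and sense (0 = orange up; starts between 0 and 0.12). To be left alone.
- marker_flask_hinge (a point): Centre of the flask pan's marker axle, 66 mm above the bench.
- cast: Cream plaster dental arch (horseshoe with teeth), about 65 x 66 x 25 mm, 0.14 kg, loose on the floor of its pan. Origin: middle of its underside.
- flask: Brass denture flask, 86 x 92 x 41 mm, 0.45 kg, loose on the floor of the other pan. Origin: middle of its underside.
- bur_stand: Small aluminium stand with ten short burs upright in it, 40 x 78 x 43 mm, loose on the bench at the far side of the gap between the pans. Origin: middle of its underside. To be left alone.
- jar: Small amber jar with a white cap, 48 mm in diameter and 52 mm high, loose on the bench between the pans and the robot. Origin: middle of its underside. To be left alone.
Mind the look-alikes: they are no part of the job. Of the things like the cast, leave any that is black; of the rest the larger one is meant. Leave any pink look-alike of the flask alone.

How it is judged:
By the outcome, as a careful person would: the job done as asked, in the order asked, and still so for the second after the job is handed in, with the robot touching nothing.
It also fails if it takes over 42 s, if anything falls off the work surface, if the arm or the gripper's body presses on something with over 40 N, if the wrist force passes 120 N, or if a joint passes its speed limit or range.

### The arm

A 6-joint arm with a two-finger parallel gripper is mounted at the origin on the work surface. World frame = base frame: x ahead of the robot, y to its left, z up, the work surface at z = 0. Lengths are in mm, angles in degrees, forces in N, time in s.
With the tool pointing down it reaches from about 325 to 925 mm from the base axis. Payload 3.1 kg.
Tool frame: the origin (TCP) lies at the very end of the fingers, on their centre line; the grasp point (between the pads) lies grasp_offset behind it (grasp_offset is the distance from the TCP to the grasp point, in mm); z points along the fingers, x is the direction in which the jaws open and shut, and the axes are right-handed (so a half turn about z gives the same grasp; the last joint's range is limited). The gripper opens to 85 mm and grips with 20 to 120 N. Pads are 22 mm wide; open, the fingers measure 114 mm over their backs; the gripper's body (76 mm by 85 mm) begins 54 mm behind the grasp point. The pads swing forward as they close: fully open they stand 13 mm farther back than shut.
Start: joints at [-6.429, 12.427, 92.441, -0, 75.132, -6.429], TCP at [625.011, 0.021, 231.3] pointing down, gripper open.
Joint ranges: [-157.48, 157.48], [-44.54, 120.13], [17.64, 146.25], [-64.5, 244.5], [7.68, 150.69], [-147.95, 147.95]. Speed limits (degrees/s): [159.86, 159.86, 180, 180, 180, 180].

### API

Orientations are given as [roll, pitch, yaw] about the fixed x, y, z axes, in that order (R = Rz(yaw) Ry(pitch) Rx(roll)).
In Python, from station import * gives the robot as it stands. Calls block until the motion is done:
- goto(position, orientation): joint-space move of the TCP to a pose.
- move_l(position, attitude=None, speed=150): straight line of the TCP; attitude=None keeps the orientation; speed is the mean speed in mm/s.
- move_j(angles): joint-space move.
- grip(opening, squeeze=None): finger opening in mm; squeeze is the grip in N (None keeps the last); returns when the fingers have stopped.
- wait(seconds).
- solve_ik(position, orientation): joint angles nearest the present ones, or None.
- get_obs(): the state.
- get_image(name): name is "scene" or "side" or "wrist"; returns the picture (480x640x3 uint8, red, green, blue); there is no depth.
- get_calibration(name): a dict with "fx", "fy", "cx", "cy" (pixels), "R" (3x3) and "t" (3): a world point X has camera coordinates R X + t; the wrist camera has in their place "mount" (4x4, takes a point from camera to tool coordinates, whose origin is the TCP and whose axes are the tool frame's). Camera axes: x right, y down, z forward; pixel columns grow to the right and rows downward; lengths in mm; the calibration is good to about 2 mm. The wrist camera is an equidistant fisheye: a pixel r from the principal point sees the ray r / f radians off the axis. A picture is of the moment at which its call begins: read the wrist's pose just before it. get_calibration takes no time and is no camera call.
A pose or a line that the arm cannot do raises Unreachable and nothing moves.
- sign_off(): hands the job in, once; it reports no verdict.
Trained networks look in the newest picture that a camera, given by its name, has taken for a name from the list of things; names that differ only in an ending like _2 or _b are one class to them, and where a whole thing is asked for, a point or a joint stands for the part that bears it (a point fixed in the world has none). Each returns a list of dicts, best first, with "score" (0 to 1); they miss things now and then, are a little off and sometimes report something else, mostly with a low value. They report only what shows in the picture. A call takes as long as a camera call. They do not tell look-alikes from the thing itself.
- spot_in(name, camera): "extent" ([centre column, centre row, width, height] in pixels, round what is visible of it).
- regions_of(name, camera): "region" (480x640 bool, what is visible of it) and "extent" ([centre column, centre row, width, height] in pixels, round what is visible of it).
The state is a dict: "t": time; "joint_pos": joint angles; "qvel": joint speeds; "effort": joint torques, N m; "tcp_pos": TCP position; "ee_rot": TCP orientation; "wrist_force": force on the tool from outside, world axes, zero at the start; "moment": the same for the moment, N m; "grip_width": finger opening in mm.
Only numpy, scipy, OpenCV 4.12 (cv2) and the standard library are available. Lean on these libraries where they do the work, as an engineer would, in place of code of your own. Each camera call takes 0.05 s, during which the arm holds its last target.

## Working session

There is one attempt and no reset: what is moved stays moved. The work goes in short steps, each a Python script; the robot and the scene stay as the last script left them, time stands still between calls to the robot, and variables do not carry over. Pictures are saved under pics/ and viewed, and the job is handed in when it is done.

```bash
mkdir -p pics; ls; python3 - <<'E'
from station import *
import cv2
o=get_obs();print(o)
for n in ("scene","side","wrist"):
    im=get_image(n);cv2.imwrite(f"pics/{n}0.png",im[:,:,::-1]);c=get_calibration(n);print(n,c)
    for k in ("pan_cast","cast","flask","marker_cast","marker_cast_bar","jar","bur_stand"):
        print(k,[(round(d["score"],2),[round(float(v)) for v in d["extent"]]) for d in spot_in(k,n)])
E
```

```text
pics
{'t': 0.0, 'joint_pos': array([-6.42987168e+00,  1.24791458e+01,  9.25295887e+01,  8.75300436e-04,
        7.51325562e+01, -6.42926574e+00]), 'qvel': array([ 0.08347601,  0.07652736, -0.02601339,  0.04434668, -0.02842332,
       -0.05959475]), 'effort': array([-2.90135131e-04, -3.96841800e+01, -3.03850436e+01, -2.80225659e-04,
        9.87685227e-03,  9.68610237e-06]), 'tcp_pos': array([6.24171813e+02, 1.06017264e-01, 2.29932313e+02]), 'ee_rot': array([-1.79983339e+02,  1.40307309e-01, -8.11171170e-04]), 'wrist_force': array([ 0.77034302,  0.32793189, -0.71330464]), 'moment': array([ 0.01667641, -0.00018765, -0.00484832]), 'grip_width': 85.31662227188953}
scene {'fx': 588.2710188388928, 'fy': 588.2710188388928, 'cx': 328.95000533786947, 'cy': 248.21063568984158, 'R': array([[ 0.31227183,  0.9499773 ,  0.00542494],
       [ 0.52886761, -0.1690973 , -0.83168814],
       [-0.78916751,  0.26258186, -0.55521654]]), 't': array([-189.24333853, -241.92051068, 1482.68807845])}
pan_cast [(0.9, [244, 301, 180, 132])]
cast [(0.9, [323, 384, 41, 32]), (0.87, [330, 251, 44, 28]), (0.61, [279,
[... 931 characters left out ...]
'mount': array([[ 9.99999810e-01,  6.15489418e-04, -1.41420925e-05,
         2.59754233e-02],
       [-5.85044742e-04,  9.57186801e-01,  2.89470355e-01,
        -7.30075706e+01],
       [ 1.91702565e-04, -2.89470292e-01,  9.57186979e-01,
        -1.43889102e+02],
       [ 0.00000000e+00,  0.00000000e+00,  0.00000000e+00,
         1.00000000e+00]])}
pan_cast [(0.66, [298, 321, 251, 181])]
cast [(0.97, [349, 294, 66, 66]), (0.94, [198, 161, 73, 77]), (0.68, [478, 267, 41, 39])]
flask [(0.64, [102, 17, 67, 32])]
marker_cast [(0.63, [264, 403, 43, 14])]
marker_cast_bar [(0.77, [264, 403, 37, 20])]
jar [(0.77, [106, 231, 56, 55])]
bur_stand [(0.94, [438, 137, 58, 84]), (0.58, [348, 294, 69, 69])]
```

View pics/scene0.png

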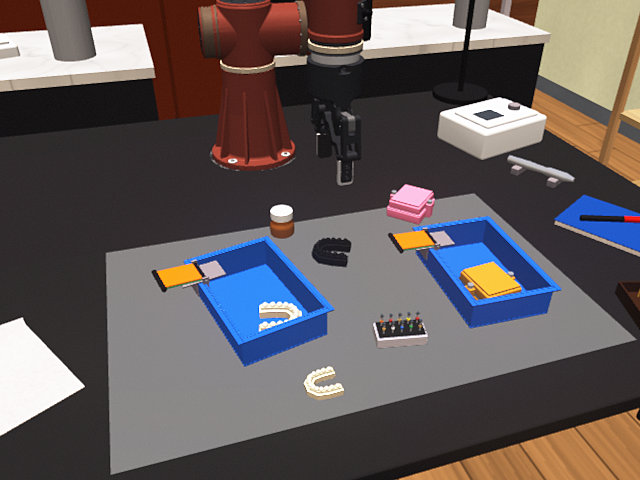

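View pics/side0.png

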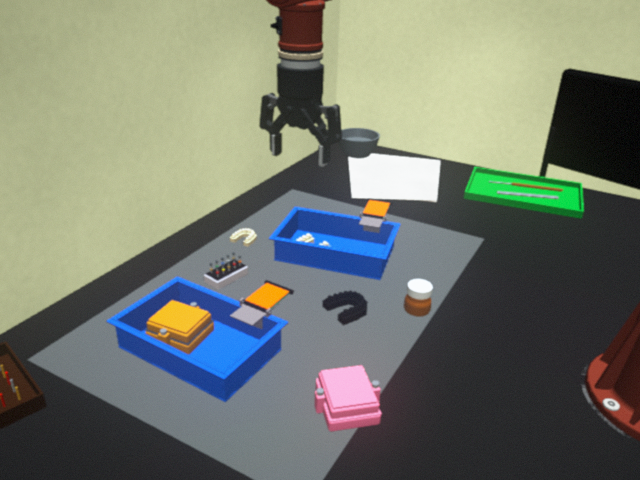

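View pics/wrist0.png

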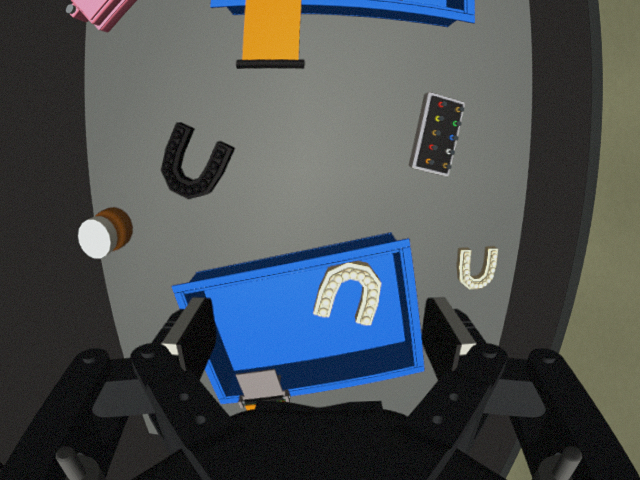

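The plaster arch, larger and cream, is in the pan at scene (260,300), which is the robot's right one. Its marker lies orange up at scene (180,276), with the bar near (160,283), on the pan's -y side. The decoys are on the mat. I'll move the wrist camera to look closer.

```bash
cat > h.py <<'E'
from station import *
import numpy as np, cv2
from scipy.spatial.transform import Rotation as Ro
def save(n,cam="wrist"):
    o=get_obs(); im=get_image(cam); cv2.imwrite(f"pics/{n}.png",im[:,:,::-1]); return o,im
def wray(o,u,v):
    c=get_calibration("wrist");a=np.array([u-c["cx"],v-c["cy"]]);r=np.linalg.norm(a);th=r/c["fx"]
    d=np.array([*(a/max(r,1e-9)*np.sin(th)),np.cos(th)])
    R=Ro.from_euler("xyz",o["ee_rot"],degrees=True).as_matrix();M=np.array(c["mount"])
    return np.array(o["tcp_pos"])+R@(M[:3,3]*(1000 if abs(M[:3,3]).max()<1 else 1)),R@M[:3,:3]@d
def sray(cam,u,v):
    c=get_calibration(cam);d=np.array([(u-c["cx"])/c["fx"],(v-c["cy"])/c["fy"],1]);R=np.array(c["R"])
    return -R.T@np.array(c["t"]),R.T@d
def atz(ray,z): p,d=ray; return p+d*(z-p[2])/d[2]
def proj(cam,X):
    c=get_calibration(cam);q=np.array(c["R"])@X+c["t"];return c["fx"]*q[0]/q[2]+c["cx"],c["fy"]*q[1]/q[2]+c["cy"]
E
python3 - <<'E'
from h import *
print(atz(sray("scene",160,283),66),atz(sray("scene",178,276),66))
for p in [(600,-170,300)]:
    goto(p,[180,0,0])
grip(0,20)
wait(.3)
o,im=save("w1");print(o["t"],o["tcp_pos"],o["ee_rot"],o["grip_width"])
for k in ("marker_cast_bar","marker_cast","pan_cast"):
    print(k,[(round(d["score"],2),[round(float(v)) for v in d["extent"]]) for d in spot_in(k,"wrist")])
for yaw in (0,10,20):
  for a in (25,35,45):
    for y in (-380,-300):
      print(yaw,a,y,solve_ik([590,y,40],[-(90+a),0,yaw]))
E
```

```text
[ 577.98253795 -269.07282379   66.        ] [ 567.87474545 -240.33424507   66.        ]
3.0333 [ 599.97885894 -170.04313022  299.98240522] [-1.79998624e+02  2.34117212e-03 -6.27441999e-03] -0.07162060584557475
marker_cast_bar [(0.88, [291, 262, 50, 73]), (0.58, [325, 180, 242, 230])]
marker_cast [(0.89, [295, 261, 61, 70])]
pan_cast [(0.57, [325, 182, 241, 237])]
0 25 -380 [-52.58150729  65.63027618  52.02594003  37.85939938 116.19341998
 -53.14415409]
0 25 -300 [-49.1807549   59.14861903  64.32087435  39.03058669 109.82016712
 -54.57632749]
0 35 -380 [-51.5061098   59.6042018   57.61733664  32.40312796 107.92359482
 -54.42797085]
0 35 -300 [-47.94194194  53.43558363  68.94233524  34.11270377 101.91666727
 -54.67594076]
0 45 -380 [-50.0476235   53.70666622  63.3196077   27.39439738  99.29693698
 -54.57472908]
0 45 -300 [-46.26113498  47.85897809  73.67807454  29.33590154  93.75986625
 -53.8054157 ]
10 25 -380 [-50.01754362  69.53293232  44.66932199  32.63313998 122.87224441
 -57.1319108 ]
10 25 -300 [-46.55730295  62.61252497  57.73807878  33.77410277 116.04436848
 -58.0401747 ]
10 3
[... 213 characters left out ...]
1539  58.23924528  22.75807208 104.35080748
 -60.22094407]
10 45 -300 [-44.17836474  50.60650822  68.82638193  24.75261535  98.73565991
 -58.95524867]
20 25 -380 [-47.33679827  73.21936127  37.75157391  26.71292509 129.02641625
 -62.41024217]
20 25 -300 [-43.80040866  65.82888756  51.6507261   28.07504178 121.7649927
 -62.56820796]
20 35 -380 [-46.69286685  66.04566267  45.77238874  21.75689441 119.02836882
 -65.15972036]
20 35 -300 [-43.01780584  59.42285877  57.95062766  23.74178292 112.61416386
 -64.121242  ]
20 45 -380 [-45.81351805  59.05948513  53.74593166  17.80897208 108.69519494
 -66.50200539]
20 45 -300 [-41.94750812  53.0530617   64.48318756  19.96258097 103.0875717
 -64.6512602 ]
```

View pics/w1.png

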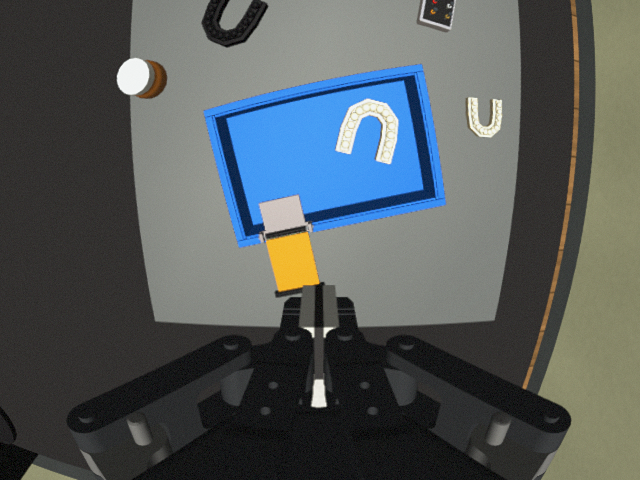

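The view is clear. The pan rim corners are at (205,110), (423,65), (445,205) and (240,246). The axle runs (264,236)–(311,227). The orange paddle is below it, with the bar from (275,294) to about (323,284), partly behind the fingertips.

```bash
python3 - <<'E'
from h import *
o=get_obs()
P=[atz(wray(o,*q),55)[:2] for q in [(205,110),(423,65),(445,205),(240,246)]]
print(np.round(P,1)); print([round(float(np.linalg.norm(P[i]-P[(i+1)%4])),1) for i in range(4)])
for i,j in((0,1),(3,2)): print(np.degrees(np.arctan2(*(P[j]-P[i])[::-1])))
for i,j in((3,0),(2,1)): print(np.degrees(np.arctan2(*(P[j]-P[i])[::-1]))-90)
H=[atz(wray(o,*q),66)[:2] for q in [(264,236),(311,227)]]
B=[atz(wray(o,*q),66)[:2] for q in [(275,294),(323,284)]]
print("H",np.mean(H,0),"B",np.mean(B,0),H,B,np.linalg.norm(np.mean(H,0)-np.mean(B,0)))
c=np.mean(P,0);y=np.radians(11.5);R=np.array([[np.cos(y),-np.sin(y)],[np.sin(y),np.cos(y)]])
print("c",c,"hinge from pan",c+R@[-60,-69],"bar",c+R@[-60,-135])
im=get_image("scene");s=cv2.resize(im[220:340,130:260],None,fx=5,fy=5,interpolation=cv2.INTER_CUBIC);cv2.imwrite("pics/s1.png",s[:,:,::-1])
im=get_image("side");s=cv2.resize(im[180:260,320:440],None,fx=6,fy=6,interpolation=cv2.INTER_CUBIC);cv2.imwrite("pics/d1.png",s[:,:,::-1])
E
```

```text
[[ 479.8  -75.2]
 [ 709.8  -26.8]
 [ 740.6 -178.5]
 [ 512.2 -226.4]]
[235.1, 154.8, 233.3, 154.5]
11.8942199750393
11.825447051740861
12.117804571729536
11.48065454009945
H [ 566.95942576 -206.33710413] B [ 578.03731914 -273.40466809] [array([ 541.76165158, -211.31210867]), array([ 592.15719994, -201.36209958])] [array([ 550.96222978, -279.77643783]), array([ 605.1124085 , -267.03289835])] 67.9763036434254
c [ 610.59326911 -126.73452768] hinge from pan [ 565.5541743  -206.31140837] bar [ 578.71245797 -270.98643887]
```

View pics/s1.png

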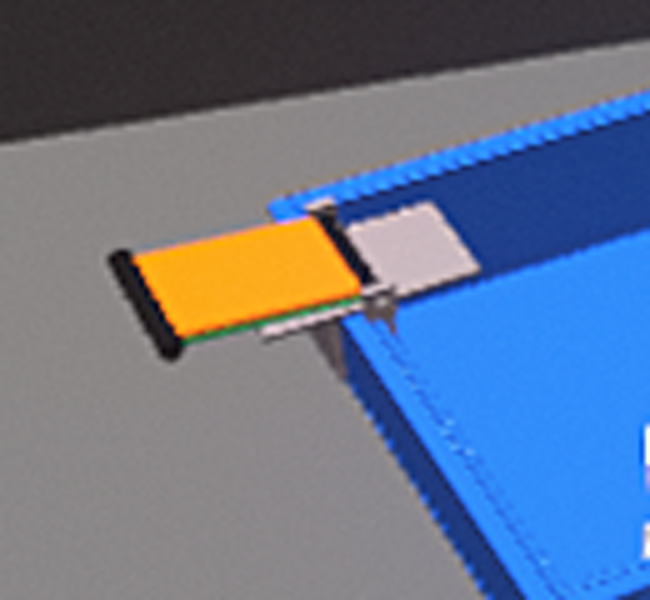

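View pics/d1.png

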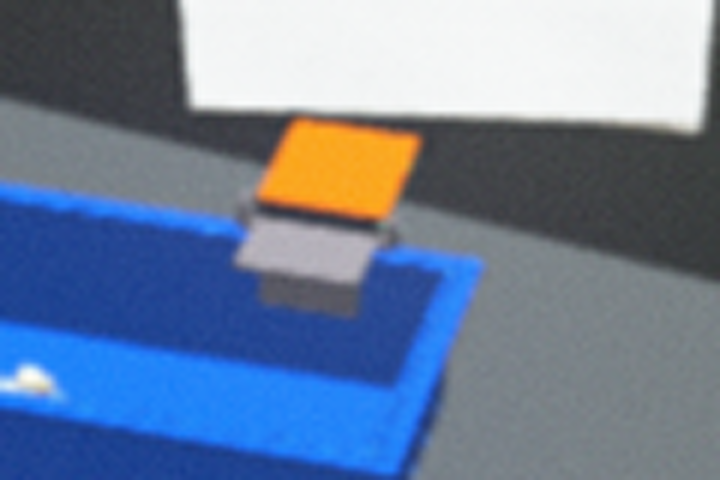

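```bash
cat >> h.py <<'E'
YAW=11.8; H=np.array([566.5,-206.3,66.]); U=np.array([-np.sin(np.radians(YAW)),np.cos(np.radians(YAW)),0])
def pos(s,z): return list(H+s*U+np.array([0,0,z-66]))
def ori(a): return [-(90+a),0,YAW]
def nd(a):
    a=np.radians(a); return np.array([np.sin(a),np.cos(a)]),np.array([np.cos(a),-np.sin(a)])
def bar(th,r=66): t=np.radians(th); return np.array([-r*np.cos(t),66+r*np.sin(t)])
def A(th,gap=0):
    a=min(90,max(35,th)); n,d=nd(a); return pos(*(bar(th)-(15+gap)*n+8*d)),ori(a)
E
python3 - <<'E'
from h import *
n,d=nd(35); tgt=bar(0)-21*n+8*d; st=tgt-110*d
goto(pos(-190,230),ori(35))
move_l(pos(*st),None,speed=150)
o,_=save("w2");save("s2","scene");print(o["t"],o["tcp_pos"],st,o["wrist_force"])
for th in (0,90): print(solve_ik(*A(th)))
E
python3 -c "
import cv2;a=cv2.imread('pics/s2.png');b=cv2.imread('pics/w2.png')
cv2.imwrite('pics/c2.png',cv2.resize(cv2.hconcat([a[150:390,60:460],b[120:360,120:520]]),(800,240)))"
```

```text
5.3083 [ 600.1855708  -365.05073993  108.87001785] [-161.59861368  107.30260358] [ 0.51152737  0.51107874 -0.06603547]
[-44.23441643  53.72839989  67.2258532   28.54475496 106.71449931
 -59.98275308]
[-27.78477422  17.02651637  99.07179058   0.          63.90169305
 -39.58477422]
```

View pics/c2.png

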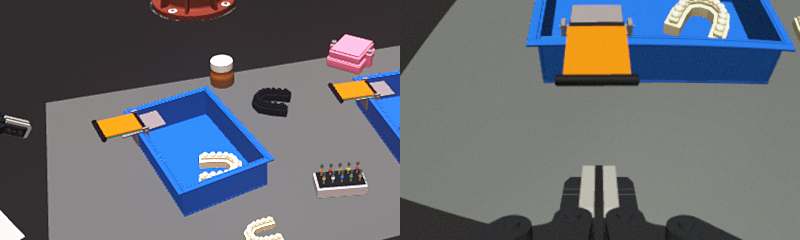

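The fingertips at crop column 598 are lined up with the bar centre (557–640), and the path underneath is free. I'll go under the bar and lift.

```bash
python3 - <<'E'
from h import *
o=get_obs()
for z in (66,70,74):
    p=atz(wray(o,318,200),z); print(z,(p-H)@U, (p-H)[:2])
n,d=nd(35); tgt=bar(0)-21*n+8*d
move_l(pos(*tgt),None,speed=80)
o=get_obs();f0=o["wrist_force"];print(o["t"],o["tcp_pos"],f0)
for th in (0,10,20,30):
    p,r=A(th);move_l(p,r,speed=50);o=get_obs();print(th,round(o["t"],2),np.round(o["wrist_force"]-f0,2),np.round(o["tcp_pos"]-p,1))
save("w3");save("s3","scene");save("d3","side")
a=cv2.imread('pics/s3.png');b=cv2.imread('pics/w3.png')
cv2.imwrite('pics/c3.png',cv2.resize(cv2.hconcat([a[150:390,60:360],b[120:360,170:470]]),(800,320)))
E
```

```text
66 -59.83120762942893 [ 12.25472694 -58.56274814]
70 -63.63455399022873 [ 13.03354682 -62.28550039]
74 -67.4379003510285 [ 13.81236671 -66.00825263]
6.9333 [ 581.40867486 -276.93846488   44.62772602] [-0.23728293 -0.23848395  0.08995325]
0 7.2 [0.11 0.94 0.25] [ 0.3 -0.2  0.7]
10 7.58 [ 0.61 -1.15 -0.3 ] [ 0.4 -0.3  0.8]
20 7.97 [-0.01  0.07  0.29] [ 0.2 -0.   0.7]
30 8.35 [-0.49  0.27  0.3 ] [0.2 0.1 0.6]
```

View pics/c3.png

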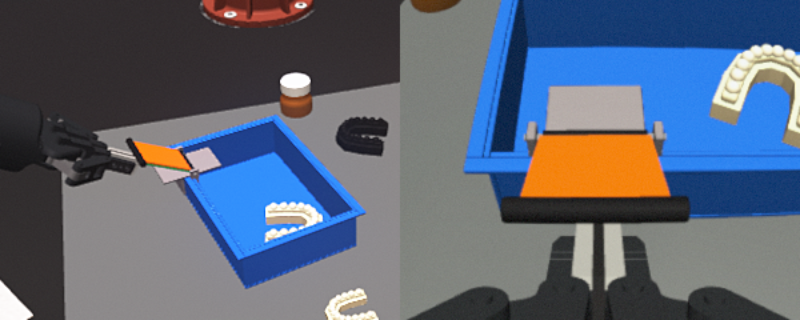

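The marker is rising, with the fingertips centred under the bar and the pan still in place. I'll carry on to upright.

```bash
python3 - <<'E'
from h import *
f0=np.array([-.24,-.24,.09])
for th in (42,54,66,78,90):
    p,r=A(th);move_l(p,r,speed=50);o=get_obs();print(th,round(o["t"],2),np.round(o["wrist_force"]-f0,2),np.round(o["tcp_pos"]-p,1))
    if np.linalg.norm(o["wrist_force"]-f0)>8: break
save("w4");save("s4","scene");save("d4","side")
a=cv2.imread('pics/s4.png');b=cv2.imread('pics/d4.png')
cv2.imwrite('pics/c4.png',cv2.resize(cv2.hconcat([a[130:370,60:360],b[120:360,220:520]]),(800,320)))
E
```

```text
42 8.91 [ 0.59  0.51 -0.52] [ 0.3 -0.   0.7]
54 9.31 [0.42 0.17 0.7 ] [-0.   0.1  0. ]
66 9.71 [-0.   -0.03 -0.51] [-0.3 -0.1 -0.9]
78 10.11 [ 0.73 -0.72  0.82] [-0.3 -0.3 -1. ]
90 10.51 [ 0.31  0.08 -0.45] [-0.1 -0.5 -0.8]
```

View pics/c4.png

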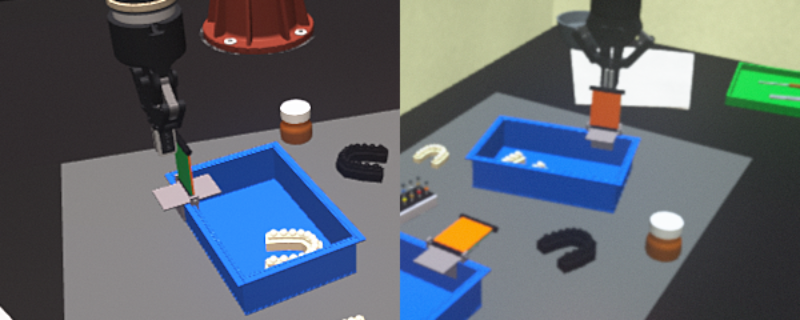

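The marker is upright, tool vertical behind it. Next I push it over and down.

```bash
python3 - <<'E'
from h import *
f0=np.array([-.24,-.24,.09])
for th in (100,110,120,132,144,156,166,173):
    b=bar(th);t=np.radians(th)
    k=b-4*np.array([np.sin(t),np.cos(t)])
    if th<120: k[1]-=8*(120-th)/30
    if th>=132: k=np.array([b[0]+5,b[1]+4])
    p=pos(k[0]-11,k[1]);move_l(p,ori(90),speed=50);o=get_obs();f=o["wrist_force"]-f0
    print(th,round(o["t"],2),np.round(f,2),np.round(o["tcp_pos"]-p,1))
    if np.linalg.norm(f)>8: break
save("w5");save("s5","scene");save("d5","side")
a=cv2.imread('pics/s5.png');b=cv2.imread('pics/d5.png')
cv2.imwrite('pics/c5.png',cv2.resize(cv2.hconcat([a[130:370,60:360],b[120:360,220:520]]),(800,320)))
E
```

```text
100 11.04 [0.57 0.66 0.62] [-0.   0.3  0.1]
110 11.42 [0.3  0.49 0.21] [-0.1  0.6  0. ]
120 11.78 [ 1.91  0.97 -0.01] [-0.2  0.5 -0.2]
132 12.34 [ 0.56  0.55 -0.57] [-0.1  0.4 -0.1]
144 12.77 [ 0.99 -0.01 -0.29] [-0.4  0.3 -0.6]
156 13.19 [ 0.48  0.79 -0.06] [-0.4  0.3 -0.6]
166 13.57 [ 0.28 -0.44  0.56] [-0.5  0.3 -0.7]
173 13.88 [-0.16  0.74  0.94] [-0.5  0.2 -0.6]
```

View pics/c5.png

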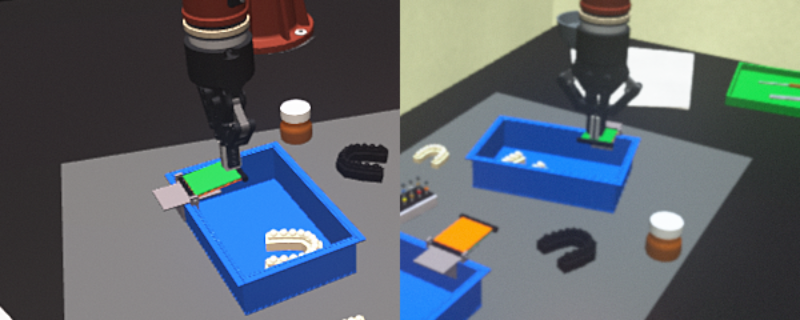

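The green face is up and the marker is nearly flat. Next is a slow press down to the stop, watching the force.

```bash
python3 - <<'E'
from h import *
fz=[]
for i in range(5): fz.append(get_obs()["wrist_force"]);wait(.04)
f0=np.mean(fz,0);print(f0)
z=78
while z>66.5:
    z-=1.5 if z>72 else .7
    move_l(pos(60,z),None,speed=25)
    F=[]
    for i in range(5): wait(.02);F.append(get_obs()["wrist_force"])
    f=np.mean(F,0)-f0;o=get_obs();print(round(z,1),np.round(o["tcp_pos"][2],2),np.round(f,2),round(o["t"],2))
    if f[2]>4: break
save("w6")
x,y,_=o["tcp_pos"]
move_l([x,y,160],None,speed=120)
goto([600,-170,300],[180,0,0]);wait(.2)
o,_=save("w7");save("s7","scene");save("d7","side");print(o["t"])
a=cv2.imread('pics/s7.png');b=cv2.imread('pics/w7.png')
cv2.imwrite('pics/c7.png',cv2.resize(cv2.hconcat([a[130:370,60:360],b[30:330,160:535][:240,:300]]),(800,320)))
s=cv2.imread('pics/s7.png')[220:340,130:260];d=cv2.imread('pics/d7.png')[180:300,320:450]
cv2.imwrite('pics/e7.png',cv2.resize(cv2.hconcat([s,d]),(780,360),interpolation=cv2.INTER_CUBIC))
E
```

```text
[ 0.39486528 -0.56075289 -0.06820501]
76.5 76.42 [-0.59  0.64 -0.02] 14.57
75.0 74.92 [-0.22  0.5  -0.28] 14.91
73.5 73.42 [-0.64  0.71  0.24] 15.24
72.0 71.93 [-0.45  0.4   0.04] 15.57
71.3 71.25 [-0.64  0.38 -0.24] 15.91
70.6 70.57 [-0.69  0.66 -0.05] 16.24
69.9 70.04 [-0.26  0.33  0.77] 16.57
69.2 69.67 [-1.91  1.73  4.82] 16.91
18.7167
```

View pics/w7.png

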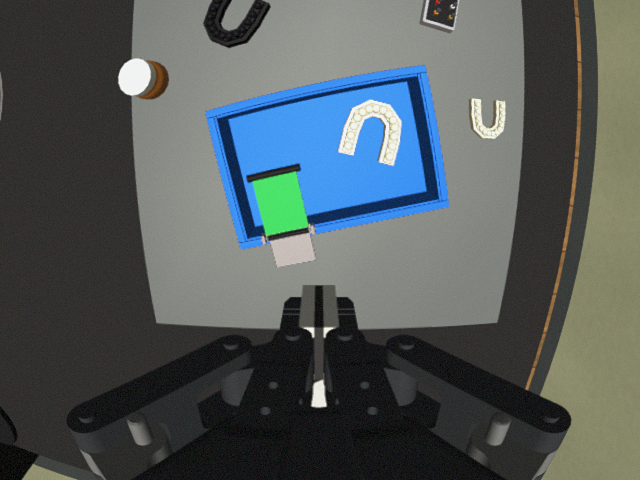

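View pics/e7.png

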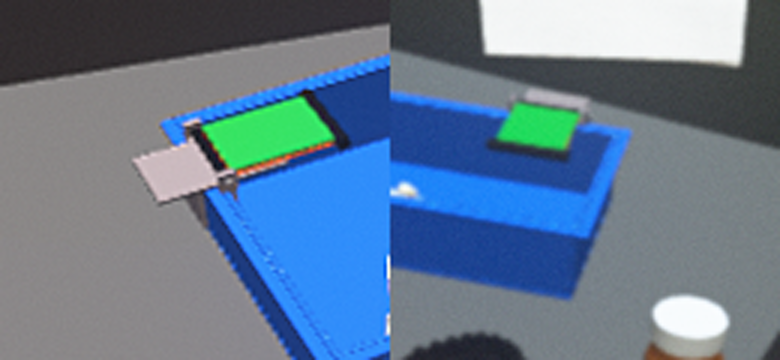

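View pics/s7.png

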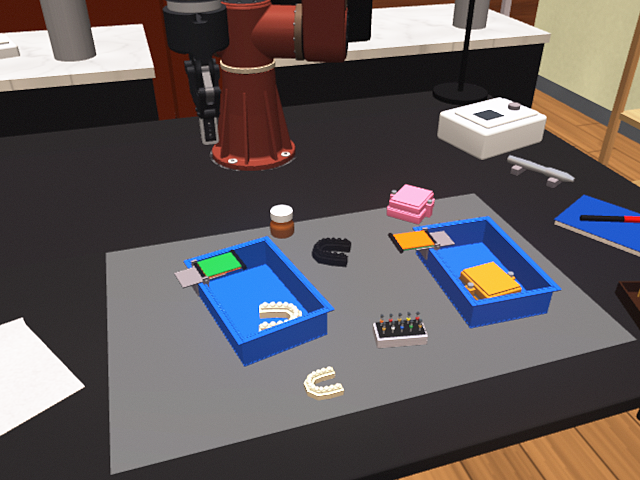

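The marker is flat with green up at wrist (278,203). The stop was felt at z = 69.7, where 70 was expected. The pan corners in the scene picture are unchanged, and the flask's marker is still orange at scene (413,240).

```bash
python3 -c "
from station import *
sign_off();print(get_obs()['t'])"
```

```text
the job is handed in; nothing more can be done
the job is handed in; nothing more can be done
```

The marker on the plaster arch's pan now lies flat on the other side with its green face up, and I handed the job in at about 19 s of the 42 s allowed. I lifted it with the closed fingertips under the thumb bar, then pushed it over the hinge. A gentle press took it down to its stop.

- **Stop:** contact came at z of about 69.7 mm, where a flat marker should give 70 mm. The press force there was about 5 N, and about 2 N or less at each check before it.
- **Last pictures:** the pan and the arch showed no visible shift. The flask pan's marker still shows orange, and the jar, the bur stand and the look-alikes are where they started. The arm was clear of everything.
- **Small disagreement:** the last wrist picture is about 2 pixels off the earlier one for everything in it. I took that as the arm's own position error, because the scene picture shows no shift. I compared these pictures by eye only.

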